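# Close the embossing die on a card and hold it shut

## Robot

A 7-joint arm with a two-finger parallel gripper is mounted at the origin on the work surface. World frame = base frame: x ahead of the robot, y to its left, z up, the work surface at z = 0. Lengths are in m, angles in rad, forces in N, time in s.
With the tool pointing down it reaches from about 0.425 to 0.95 m from the base axis. Payload 4.7 kg.
Tool frame: the origin (TCP) lies on the centre line of the jaws, within the pads' length; the fingertips stand 11 mm ahead of it and the grasp point (between the pads) lies 8 mm behind it; z points along the fingers, y is the line along which they close (so a half turn about z gives the same grasp; the last joint's range is limited). The gripper opens to 85 mm and grips with 20 to 120 N. Pads are 22 mm wide; open, the fingers measure 114 mm over their backs; the gripper's body (76 mm by 85 mm) begins 54 mm behind the grasp point. The pads swing forward as they close: fully open they stand 13 mm farther back than shut.
Start: joints at [1.099, 0.469, -0.049, 1.532, 0.024, 1.141, -0.082], TCP at [0.289, -0.61, 0.242] pointing down, gripper open.
Joint ranges: [-2.59, 2.59], [-0.33, 1.99], [-1.39, 1.29], [0.1, 2.45], [-1.04, 4.18], [0.21, 1.99], [-2.66, 2.66]. Speed limits (rad/s): [2.57, 2.57, 3.14, 3.14, 3.14, 3.14, 3.14].

## Interface

Orientations are given as a 3x3 rotation matrix whose columns are the frame's x, y, z axes.
In Python, from bench import telemetry, vision, job, nets gives the robot as it stands.
- The arm moves only by the tool send_rows, never from a script. Its argument "targets" is a list that holds one entry, the list of rows, each a list of 4 numbers: the shift along the tool's x, y, z in units of 40 mm (1.0 is 40 mm), then the turn about the tool's z in units of 5 degrees (1.0 is 5 degrees). A call has 1 to 5 rows; each row shifts and turns the commanded pose from where the row before left it, along the tool's axes as they then stand; what a row does not reach is not made up. A row lasts 1/12 s, in which the tool goes at most 41.7 mm and 7.16 degrees, less where a joint would pass 70% of its speed; a pose out of reach is approached as far as the arm can. A call is refused whole if a number of a shift passes 1 or a number of a turn 1, either way. A call with a gripper value outside its range is refused whole. "gripper" is the gripper command: -1 is fully open, 1 is shut, values between are in proportion, set as the call begins (left out, the last holds). The fingers move at their own pace and stop on an object; "newtons" is the grip in N (left out, the last holds). Time passes only in rows, so rows that do not move let the fingers close. It gives the time, the measured TCP pose, the force, the opening and the grip force at its end, in the units of the state.
- telemetry.get_state(): the state, without advancing time (a new reading comes with each control period).
- vision.grab_frame(name): name is "scene" or "side" or "wrist"; returns a dict with "img" (384x512x3 uint8, red, green, blue), "z_map" (384x512 float32, m along the optical axis (not along the pixel's ray), 0 where there is no reading), "camera_matrix" (3x3 intrinsics, pixels), "dist" ([k1, k2, p1, p2, k3] as OpenCV has them; the pictures are not rectified), "view" (4x4, takes a point from world to camera coordinates); the wrist camera has in their place "tool_from_camera" (4x4, takes a point from camera to tool coordinates, whose origin is the TCP and whose axes are the flange's). Camera axes: x right, y up, looking along -z (the intrinsics and any distortion apply to the point x, -y, -z); pixel columns grow to the right and rows downward; lengths in m; the calibration is good to about 2 mm. A picture is of the moment at which its call begins: read the wrist's pose just before it.
- job.close_job(): hands the job in; it is judged then, once.
Trained networks look in the newest picture that a camera, given by its name, has taken for a name from the list of things; names that differ only in an ending like _2 or _b are one class to them, and where a whole thing is asked for, a point or a joint stands for the part that bears it (a point fixed in the world has none). Each returns a list of dicts, best first, with "score" (0 to 1); they miss things now and then, are a little off and sometimes report something else, mostly with a low value. They report only what shows in the picture. A call takes as long as a camera call. They do not tell look-alikes from the thing itself.
- nets.cut_out(camera, name): "region" (384x512 bool, what is visible of it) and "rect" ([centre column, centre row, width, height] in pixels, round what is visible of it).
- nets.spot_point(camera, name): "position" ([row, column] in pixels: a listed point, or the origin of a listed thing).
The state is a dict: "time": time; "q": joint angles; "qd": joint speeds; "effort": joint torques, N m; "tool_pos": TCP position; "orientation": TCP orientation; "force": force on the tool from outside, world axes, zero at the start; "ft_torque": the same for the moment, N m; "finger_gap": opening from 0.0 (shut) to 1.0 (fully open); "grasp_force": force on a finger pad.
Only numpy, scipy, OpenCV 4.12 (cv2) and the standard library are available. Lean on these libraries where they do the work, as an engineer would, in place of code of your own. Each camera call takes 0.05 s, during which the arm holds its last target. There are 200 camera calls.

## Task

Take the upper half of the embossing die by its wooden grip, pull it straight up off the parking rail out of the two sprung catches, and bring it over the lower die so that its bores go onto the two dowels. Press it down against the sprung card bed until the two halves are fully closed, and finish while you are still gripping it and holding it pressed shut: do not let go. Leave the other things on the bench where they are.

Things in the scene. Friction and masses are not known exactly. Their poses are not given: they have to be found in the camera images.
- upper_die: Loose upper die half, about 0.4 kg: steel plate 70 (x) x 152 (y) x 16 mm thick, ends along y rounded, two vertical through bores of 12.4 mm at y = +52 and -52, and a wooden block grip on the middle of its top. Origin: centre of the plate's underside, z up. Starts parked level on the rail, axes as the rail's, underside on the bar's top.
- grip (a point): Grip point of the upper die, 41 mm above its underside, on its centre; axes as the die's. The wooden grip block is 56 (x) x 26 (y) mm and stands from 16 to 62 mm above the underside: take it from above across the 26 mm, fingers closing along the die's y.
- rail: Fixed parking rail: aluminium bar 40 (x) x 250 (y) mm on two feet, its top 60 mm above the bench. Origin: on the bench under its middle, y along the bar. Two 10 mm round pins at y = +52 and -52, rising 10 mm above the bar, stand in the parked die's bores. At each end a catch housing (y = 95 to 117, 30 mm high above the bar).
- catch (a point): One of the two sprung white catch rollers (10 mm thick) on the rail, at y = +77 mm, 18 mm above the bar; its twin is at y = -77. They reach over the rounded ends of the parked upper die and give way outwards: a straight upward pull of about 10 to 16 N in all, die weight included, frees it; it is clear after 25 mm of lift.
- lower_die: Fixed lower die half: dark steel block 100 (x) x 170 (y) x 36 mm high, with a 10 mm high foot flange 130 (x) x 60 (y). Origin: on the bench under its middle, z up. Two dowels stand on its top face at y = +52 and -52. The upper die fits either way round; closed, its underside lies on this top face, 36 mm above the bench, the centres in line.
- dowel (a point): Tip of the dowel at the lower die's y = +52 mm, 54 mm above the bench; its twin is at y = -52. Both are vertical steel, 10 mm thick, with round noses, standing 18 mm above the block's top face.
- bed (a joint): Travel of the sprung card bed in the middle of the lower die, in m: 0 = up, 6 mm proud of the block's top face; 0.006 = pressed down flush, die closed. Spring force 6 N at 0, rising to 15 N at 0.006: the upper die's own weight does not press it down; about 10 to 12 N of push besides is needed.
- bed_top (a point): Middle of the top of the card bed (66 x 66 mm plate with a white card on it); 42 mm above the bench when up, 36 mm when pressed down.
- cup: Bystander, to be left alone: white porcelain cup, 56 wide, 42 high (mm).
- ink_knife: Bystander, to be left alone: ink knife (spatula) lying flat, 200 long (mm).
- ink_tin: Bystander, to be left alone: closed round ink tin, 84 wide, 60 high (mm).
- ink_roller: Bystander, to be left alone: hand ink roller lying down: black drum 48 thick, 110 long, wooden handle (mm).
- solvent: Bystander, to be left alone: amber bottle, 68 wide, 150 high (mm).
- scraper: Bystander, to be left alone: wooden scraper bar 30 x 140 x 35 (mm).
- brush: Bystander, to be left alone: brush lying flat, 180 long (mm).
Mind the look-alikes: they are no part of the job. Leave any green look-alike of the lower_die alone. Leave any green look-alike of the upper_die alone.

How it is judged:
By the outcome, as a careful person would: the job done as asked, in the order asked, and still so for the second after the job is handed in, while the arm keeps its last pose, push and grip.
It also fails if it takes over 45 s, if anything falls off the work surface, if the arm or the gripper's body presses on something with over 40 N, if the wrist force passes 120 N, or if a joint passes its speed limit or range.

## Working session

There is one attempt and no reset: what is moved stays moved. The work goes in short steps, Python scripts to look and compute and a tool call to move; the robot and the scene stay as the last step left them, time stands still between calls to the robot, and variables do not carry over. Pictures are saved under pics/ and viewed, at most 10 in all, crops included, and the job is handed in when it is done.

Besides the shell and the picture viewer there is one more tool, called after "Request:" as name(argument=value, ...), one argument or row to a line, values as JSON. send_rows: Moves the arm, as the interface text tells. Its arguments: {"type":"object","properties":{"targets":{"type":"array","items":{"type":"array","items":{"type":"array","items":{"type":"number"}}}},"gripper":{"type":"number"},"newtons":{"type":"number"}},"required":["targets"]}

```bash
mkdir -p pics; ls; cat > h.py <<'E'
import numpy as np, cv2
from bench import telemetry, vision, job, nets
def grab(n):
    s=telemetry.get_state(); f=vision.grab_frame(n)
    if n=="wrist":
        T=np.eye(4);T[:3,:3]=s["orientation"];T[:3,3]=s["tool_pos"]
        f["c2w"]=T@np.array(f["tool_from_camera"])
    else: f["c2w"]=np.linalg.inv(f["view"])
    return f
def ray(f,r,c):
    p=cv2.undistortPoints(np.array([[[c,r]]],float),np.array(f["camera_matrix"]),np.array(f["dist"]))[0,0]
    d=f["c2w"][:3,:3]@np.array([p[0],-p[1],-1]); return f["c2w"][:3,3],d   # times z-depth
def atz(f,r,c,z):
    o,d=ray(f,r,c); return o+d*(z-o[2])/d[2]
def depth(f,r,c):
    o,d=ray(f,r,c); return o+d*f["z_map"][int(round(r)),int(round(c))]
def meet(rays):
    A=0;b=0
    for o,d in rays:
        d=d/np.linalg.norm(d);P=np.eye(3)-np.outer(d,d);A=A+P;b=b+P@o
    return np.linalg.solve(A,b)
def cloud(f,mask):
    v,u=np.nonzero(mask&(f["z_map"]>0)); z=f["z_map"][v,u]
    p=cv2.undistortPoints(np.stack([u,v],1).astype(float)[:,None],np.array(f["camera_matrix"]),np.array(f["dist"]))[:,0]
    return (np.c_[p[:,0]*z,-p[:,1]*z,-z]@f["c2w"][:3,:3].T)+f["c2w"][:3,3]
def save(f,n): cv2.imwrite("pics/"+n,f["img"][:,:,::-1])
np.set_printoptions(precision=4,suppress=True)
E
python3 - <<'E'
from h import *
print(telemetry.get_state())
fs={}
ims=[]
for n in ["scene","side"]:
    f=grab(n);ims.append(f["img"])
    for k in ["grip","catch","dowel","bed_top","upper_die","lower_die","rail"]:
        for o in nets.spot_point(n,k)[:4]:
            r,c=o["position"]; print(n,k,round(o["score"],2),np.round([r,c]),depth(f,min(383,max(0,r)),min(511,max(0,c))))
f=grab("wrist");ims.append(f["img"])
cv2.imwrite("pics/a.png",cv2.resize(np.vstack([np.hstack(ims[:2]),np.hstack([ims[2],ims[2]*0])]),(800,600))[:,:,::-1])
E
```

```text
pics
{'time': 0.0, 'q': array([ 1.0991,  0.4695, -0.0486,  1.5337,  0.0241,  1.141 , -0.0823]), 'qd': array([-0.0008,  0.0003, -0.0001,  0.001 , -0.0022,  0.    ,  0.0013]), 'effort': array([ -0.001 , -51.0301,  -0.0468, -23.7712,   0.0108,   0.0075,
        -0.    ]), 'tool_pos': array([ 0.289 , -0.6094,  0.2412]), 'orientation': array([[ 0.9036,  0.4285, -0.0009],
       [ 0.4285, -0.9036,  0.0018],
       [-0.0001, -0.002 , -1.    ]]), 'force': array([-0.495 , -0.5446,  0.2956]), 'ft_torque': array([-0.0554,  0.0645, -0.    ]), 'grasp_force': 0.0, 'finger_gap': 1.0011148252522235}
scene grip 0.9 [191. 379.] [0.2604 0.3121 0.0531]
scene grip 0.68 [264. 238.] [0.7605 0.0853 0.0415]
scene grip 0.55 [207. 332.] [0.4973 0.2363 0.12  ]
scene catch 0.73 [216. 359.] [0.4393 0.3049 0.0744]
scene dowel 0.76 [172. 212.] [ 0.453  -0.2237  0.038 ]
scene dowel 0.76 [172. 284.] [ 0.3154 -0.0155  0.0375]
scene dowel 0.16 [170. 197.] [ 0.4721 -0.2729  0.0409]
scene bed_top 0.65 [217. 332.] [0.5006 0.2414 0.0877]
scene bed_top 0.5 [174. 197.] [ 0.4928 -0.2566  0.0402]
scene bed_top 0.48 [170. 271.]
[... 260 characters left out ...]
ne lower_die 0.37 [206. 330.] [0.4964 0.2297 0.1224]
scene rail 0.61 [216. 258.] [0.5525 0.0231 0.0266]
side grip 0.93 [311. 319.] [0.2502 0.3302 0.061 ]
side grip 0.71 [254. 246.] [0.4779 0.2339 0.1227]
side catch 0.93 [284. 250.] [0.452  0.3037 0.0866]
side dowel 0.74 [217. 300.] [ 0.3449 -0.0032  0.0379]
side dowel 0.57 [168. 273.] [ 0.4777 -0.2055  0.0548]
side bed_top 0.67 [204. 300.] [ 0.3521 -0.056   0.0435]
side bed_top 0.47 [158. 274.] [ 0.4833 -0.2745  0.0404]
side upper_die 0.84 [311. 318.] [0.2525 0.3311 0.0586]
side upper_die 0.71 [262. 245.] [0.4799 0.2434 0.0974]
side lower_die 0.94 [170. 273.] [ 0.4749 -0.2014  0.0439]
side lower_die 0.72 [212. 300.] [ 0.3479 -0.0193  0.0426]
```

View pics/a.png

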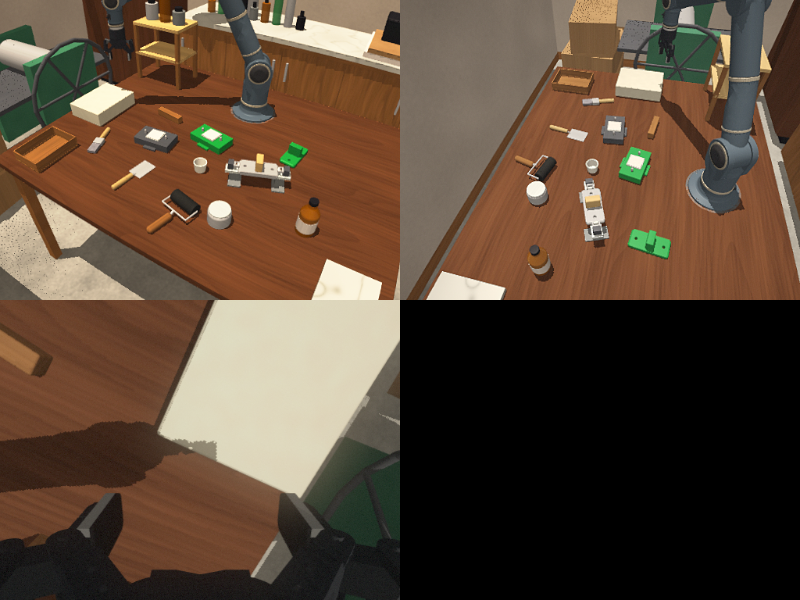

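The picture shows the metal upper die parked on the rail (scene pixel about (332,215), wooden grip). The dark lower die is at about (200,175), and the green look-alikes are at about (270,176) and (375,197). Next I'll get rough poses from the depth clouds.

```bash
python3 - <<'E'
from h import *
for n in ["scene","side"]:
    f=grab(n); P=cloud(f,np.ones((384,512),bool))
    for nm,c,z0,z1,R in [("dieplate",(.49,.24),.062,.10,.17),("grip",(.485,.236),.11,.13,.05),("lower",(.485,-.26),.025,.05,.13),("cup",(.49,.1),.02,.05,.3)]:
        m=(np.hypot(*(P[:,:2]-c).T)<R)&(P[:,2]>z0)&(P[:,2]<z1); Q=P[m]
        if nm=="cup": continue
        (cx,cy),(w,h),a=cv2.minAreaRect((Q[:,:2]*1000).astype(np.float32))
        print(n,nm,len(Q),"rect",cx,cy,w,h,a,"ztop",np.percentile(Q[:,2],[5,50,95]))
E
```

```text
scene dieplate 1213 rect 479.4213562011719 229.19268798828125 77.70745086669922 248.888427734375 20.931228637695312 ztop [0.0641 0.0759 0.0901]
scene grip 142 rect 481.8731689453125 230.20538330078125 61.16355895996094 26.13090705871582 23.4295711517334 ztop [0.1117 0.1214 0.1245]
scene lower 964 rect 483.57177734375 -258.08709716796875 104.17819213867188 176.04092407226562 5.508138179779053 ztop [0.0288 0.037  0.0443]
side dieplate 1134 rect 477.74346923828125 231.2127227783203 70.23573303222656 246.774169921875 21.21368408203125 ztop [0.0691 0.0773 0.0915]
side grip 187 rect 478.00018310546875 230.60919189453125 55.62822341918945 27.635950088500977 20.292282104492188 ztop [0.1124 0.1221 0.1252]
side lower 787 rect 481.30645751953125 -257.75372314453125 99.53441619873047 181.2178497314453 6.191903591156006 ztop [0.0323 0.0379 0.0453]
```

Request:
send_rows(
  targets=[
    [[0.8,-0.58,0,0],[0.8,-0.58,0,0],[0.8,-0.58,0,0],[0.8,-0.58,0,0],[0.8,-0.58,0,0]],
  ],
)

```text
time: 1.37
tool_pos: [0.3847, -0.4349, 0.2425]
orientation: [[0.904, 0.428, 0.0], [0.428, -0.904, -0.0], [0.0, 0.0, -1.0]]
force: [0.6, 0.3, -0.7]
finger_gap: 1.0
grasp_force: 0.0
```

Request:
send_rows(
  targets=[
    [[0.6,-0.58,0,0],[0.6,-0.58,0,0.98],[0,0,0,0.98],[0,0,0,0.98],[0,0,0,0.98]],
  ],
)

```text
time: 1.78
tool_pos: [0.4081, -0.3733, 0.2427]
orientation: [[0.995, 0.098, 0.0], [0.098, -0.995, -0.0], [0.0, 0.0, -1.0]]
force: [-0.1, -0.4, 0.6]
finger_gap: 0.999
grasp_force: 0.0
```

```bash
python3 - <<'E'
from h import *
s=telemetry.get_state();print(s["time"],s["tool_pos"],s["orientation"],s["force"])
f=grab("wrist");print(np.array(f["tool_from_camera"]),f["camera_matrix"])
save(f,"b.png")
for k in ["dowel","bed_top","lower_die"]:
    for o in nets.spot_point("wrist",k)[:4]:
        r,c=o["position"];print(k,o["score"],r,c,depth(f,min(r,383),min(c,511)))
E
```

```text
1.7833 [ 0.4081 -0.3733  0.2427] [[ 0.9952  0.0982  0.0005]
 [ 0.0982 -0.9952 -0.0004]
 [ 0.0004  0.0005 -1.    ]] [-0.1202 -0.4199  0.5746]
[[-0.0009  0.9624  0.2716  0.0696]
 [ 1.      0.0011 -0.0004 -0.0013]
 [-0.0007  0.2716 -0.9624 -0.1325]
 [ 0.      0.      0.      1.    ]] [[335.4894   0.     256.1063]
 [  0.     335.4894 193.6717]
 [  0.       0.       1.    ]]
dowel 0.82 81.2 80.2 [ 0.4775 -0.2047  0.0541]
lower_die 0.58 84.4 156.2 [ 0.4815 -0.2704  0.0428]
```

View pics/b.png

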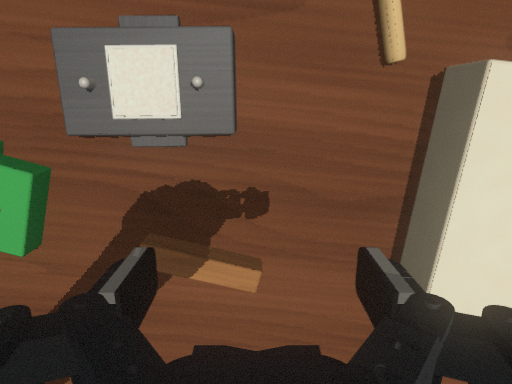

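The view shows the lower die with its dowels at about (84,82) and (197,82) (column, row) and the white card between them. I'll centre it for a second view.

Request:
send_rows(
  targets=[
    [[0,-0.9,0,0],[-0.1,-0.9,0,0],[-0.1,-0.9,0.3,0],[0,0,0,0],[0,0,0,0]],
  ],
)

```text
time: 2.4
tool_pos: [0.3883, -0.2657, 0.23]
orientation: [[0.994, 0.105, -0.001], [0.105, -0.994, 0.0], [-0.001, -0.001, -1.0]]
force: [-0.1, -0.8, 0.3]
finger_gap: 0.999
grasp_force: 0.0
```

```bash
cat >> h.py <<'E'
def white(f,r,c,R=14): # centroid of bright spot near
    g=cv2.cvtColor(f["img"],cv2.COLOR_RGB2GRAY).astype(float)
    r0,c0=int(r)-R,int(c)-R; w=g[r0:r0+2*R+1,c0:c0+2*R+1]; w=np.clip(w-np.median(w)-40,0,None)
    v,u=np.mgrid[:w.shape[0],:w.shape[1]]; return r0+(w*v).sum()/w.sum(),c0+(w*u).sum()/w.sum()
E
python3 - <<'E'
from h import *
s=telemetry.get_state();print(s["time"],s["tool_pos"])
f=grab("wrist");save(f,"c.png")
D=[]
for o in nets.spot_point("wrist","dowel")[:4]:
    r,c=o["position"];print(o["score"],r,c,depth(f,r,c),atz(f,r,c,.054))
P=cloud(f,np.ones((384,512),bool))
m=(np.hypot(*(P[:,:2]-(.482,-.258)).T)<.12)&(P[:,2]>.028)&(P[:,2]<.05)
print(cv2.minAreaRect((P[m,:2]*1000).astype(np.float32)),np.median(P[m,2]))
m=(np.hypot(*(P[:,:2]-(.482,-.258)).T)<.12)&(P[:,2]>.046)&(P[:,2]<.06);Q=P[m]
a=Q[Q[:,1]>-.258];b=Q[Q[:,1]<-.258]
print(len(a),a.mean(0),a[:,2].max(),len(b),b.mean(0),b[:,2].max())
E
```

```text
2.4 [ 0.3883 -0.2657  0.23  ]
0.58 70.4 201.8 [ 0.4762 -0.2079  0.0533] [ 0.4761 -0.208   0.054 ]
((482.46234130859375, -258.101806640625), (100.33321380615234, 170.63560485839844), 5.999772548675537) 0.03714690099992762
115 [ 0.4768 -0.2071  0.0527] 0.05588567992314225 116 [ 0.4874 -0.3092  0.053 ] 0.05591362799016608
```

View pics/c.png

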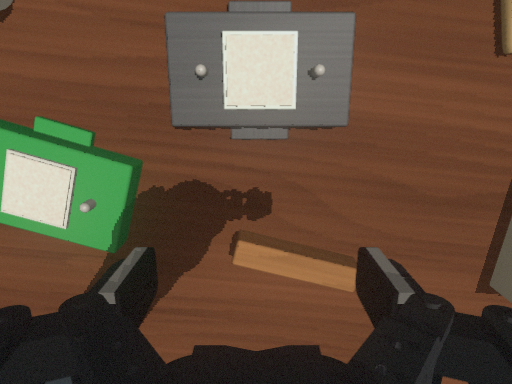

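Centre of the lower die is (0.4822, -0.2582) with yaw 6.0°, and the dowel tips are at z ≈ 0.054 as they should be. Next I'll go over to the rail, arcing outward to stay in reach.

Request:
send_rows(
  targets=[
    [[0.6,-0.8,0,0],[0.6,-0.8,0,0],[0.6,-0.8,0,0],[0.6,-0.8,0,0],[0.1,-0.98,0,0]],
  ],
)

```text
time: 2.92
tool_pos: [0.4761, -0.0912, 0.2311]
orientation: [[0.995, 0.098, 0.005], [0.098, -0.995, 0.0], [0.005, 0.0, -1.0]]
force: [0.7, 0.5, 0.8]
finger_gap: 1.0
grasp_force: 0.0
```

Request:
send_rows(
  targets=[
    [[0.1,-0.98,0,0],[0.1,-0.98,0,0],[0.1,-0.98,0,0],[0,-0.9,-0.3,0],[-0.4,-0.8,-0.3,-1]],
  ],
)

```text
time: 3.33
tool_pos: [0.4515, 0.0952, 0.2548]
orientation: [[0.982, 0.188, 0.002], [0.188, -0.982, 0.002], [0.002, -0.002, -1.0]]
force: [0.9, -0.0, 0.4]
finger_gap: 0.998
grasp_force: 0.0
```

Request:
send_rows(
  targets=[
    [[-0.5,-0.8,0,-1],[-0.7,-0.6,0,-1],[-0.5,-0.4,0,0],[0,0,0,0]],
  ],
)

```text
time: 3.67
tool_pos: [0.3625, 0.1458, 0.2546]
orientation: [[0.933, 0.359, -0.0], [0.359, -0.933, -0.001], [-0.001, 0.001, -1.0]]
force: [-0.9, -0.4, -0.7]
finger_gap: 0.998
grasp_force: 0.0
```

```bash
python3 - <<'E'
from h import *
s=telemetry.get_state();print(s["time"],s["tool_pos"],s["orientation"][:,0])
f=grab("wrist");save(f,"d.png")
for k in ["grip","catch","upper_die"]:
  for o in nets.spot_point("wrist",k)[:3]:
    r,c=o["position"];print(k,o["score"],r,c,depth(f,min(r,383),min(511,c)))
P=cloud(f,np.ones((384,512),bool))
for z0,z1,R in [(.117,.130,.05),(.068,.082,.079),(.085,.095,.15)]:
  m=(np.hypot(*(P[:,:2]-(.479,.230)).T)<R)&(P[:,2]>z0)&(P[:,2]<z1)
  print(m.sum(),cv2.minAreaRect((P[m,:2]*1000).astype(np.float32)),np.percentile(P[m,2],[5,50,95]))
E
```

```text
3.6667 [0.3625 0.1458 0.2546] [ 0.9333  0.3591 -0.0006]
grip 0.74 211.4 79.0 [0.2588 0.3014 0.0611]
catch 0.86 11.0 121.7 [0.4528 0.2988 0.0834]
upper_die 0.85 17.3 216.6 [0.4698 0.218  0.1227]
upper_die 0.58 203.1 99.5 [0.2582 0.2962 0.0252]
1470 ((465.9896240234375, 224.10665893554688), (26.507362365722656, 26.204742431640625), 21.56294822692871) [0.1202 0.1226 0.1239]
8408 ((467.8338317871094, 225.6090087890625), (45.17559814453125, 156.64004516601562), 21.06649398803711) [0.0734 0.0767 0.0782]
1885 ((469.74224853515625, 226.0499267578125), (34.97705841064453, 233.231201171875), 20.762035369873047) [0.0864 0.0907 0.0921]
```

View pics/d.png

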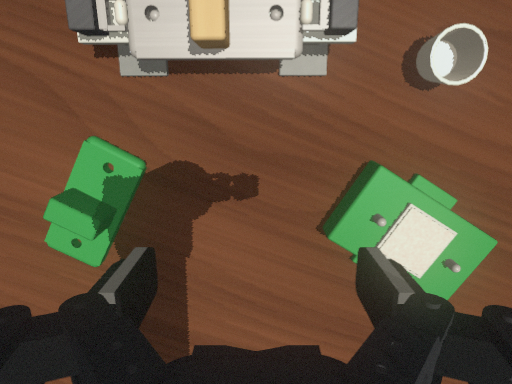

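The rail and parked die are cut off at the top of the picture (grip at column 209). Yaw agrees at 21°. I'll move forward and look once more.

Request:
send_rows(
  targets=[
    [[0.6,0,0,0],[0.6,-0.2,0,0],[0.2,-0.2,0,0],[0,0,0,0]],
  ],
)

```text
time: 4.2
tool_pos: [0.4148, 0.1804, 0.2542]
orientation: [[0.935, 0.354, -0.0], [0.354, -0.935, 0.003], [0.001, -0.003, -1.0]]
force: [-0.2, 0.5, -0.1]
finger_gap: 0.996
grasp_force: 0.0
```

```bash
python3 - <<'E'
from h import *
s=telemetry.get_state();print(s["time"],s["tool_pos"],s["orientation"][:,0])
f=grab("wrist")
for k in ["grip","catch","upper_die"]:
  for o in nets.spot_point("wrist",k)[:2]:
    r,c=o["position"];print(k,o["score"],r,c,depth(f,min(r,383),min(511,c)))
P=cloud(f,np.ones((384,512),bool))
for z0,z1,R in [(.117,.130,.05),(.068,.082,.085),(.085,.095,.15)]:
  m=(np.hypot(*(P[:,:2]-(.479,.230)).T)<R)&(P[:,2]>z0)&(P[:,2]<z1)
  print(m.sum(),cv2.minAreaRect((P[m,:2]*1000).astype(np.float32)),np.percentile(P[m,2],[5,50,95]))
  if R==.05: c=np.array(cv2.minAreaRect((P[m,:2]).astype(np.float32))[0])
d=np.r_[c,0]-s["tool_pos"]; print("to grip, tool axes/40mm",s["orientation"].T@d/.04)
E
```

```text
4.2 [0.4148 0.1804 0.2542] [0.9353 0.3539 0.0009]
grip 0.88 87.6 230.4 [0.4808 0.2273 0.1224]
grip 0.76 262.7 100.9 [0.2594 0.3042 0.0557]
catch 0.58 91.1 145.5 [0.4521 0.299  0.0814]
upper_die 0.68 87.0 233.4 [0.482  0.2253 0.1224]
upper_die 0.59 252.5 116.2 [0.259  0.2993 0.0259]
2626 ((479.9688720703125, 229.53909301757812), (55.95698928833008, 26.120349884033203), 21.232280731201172) [0.1209 0.1227 0.1239]
11195 ((479.54388427734375, 230.36209106445312), (70.33061981201172, 168.0678253173828), 21.169612884521484) [0.0751 0.0768 0.0782]
2008 ((479.7196044921875, 229.52383422851562), (29.51889419555664, 233.79917907714844), 21.0927677154541) [0.0881 0.0907 0.092 ]
to grip, tool axes/40mm [ 1.9529 -0.5563  6.359 ]
```

Request:
send_rows(
  targets=[
    [[0.95,-0.28,0,-0.08],[0.95,-0.28,0,0],[0.05,0,0.9,0],[0,0,0.9,0],[0,0,0.8,0]],
  ],
  gripper=-1,
)

```text
time: 4.82
tool_pos: [0.4771, 0.2271, 0.1489]
orientation: [[0.933, 0.36, 0.0], [0.36, -0.933, -0.001], [0.0, 0.001, -1.0]]
force: [-0.9, -0.2, 0.4]
finger_gap: 1.0
grasp_force: 0.0
```

Request:
send_rows(
  targets=[
    [[0,0,0.5,0],[0,0,0.3,0],[0,0,0,0],[0,0,0,0]],
  ],
)

```text
time: 5.15
tool_pos: [0.4772, 0.2277, 0.1188]
orientation: [[0.933, 0.361, 0.0], [0.361, -0.933, -0.0], [0.0, 0.0, -1.0]]
force: [-0.1, 0.6, 0.2]
finger_gap: 1.0
grasp_force: 0.0
```

```bash
python3 - <<'E'
from h import *
s=telemetry.get_state();print(s["time"],s["tool_pos"],s["orientation"],s["force"])
d=np.array([.4797,.2296,.0935])-s["tool_pos"]; print(s["orientation"].T@d/.04, np.degrees(np.arctan2(s["orientation"][1,0],s["orientation"][0,0])))
E
```

```text
5.15 [0.4772 0.2277 0.1188] [[ 0.9327  0.3607  0.0005]
 [ 0.3607 -0.9327 -0.0001]
 [ 0.0004  0.0003 -1.    ]] [-0.1091  0.5793  0.2001]
[ 0.0758 -0.0213  0.6326] 21.142286444238138
```

Request:
send_rows(
  targets=[
    [[0.07,-0.02,0.3,0],[0,0,0.32,0],[0,0,0,0],[0,0,0,0]],
  ],
)

```text
time: 5.48
tool_pos: [0.4795, 0.2298, 0.0939]
orientation: [[0.933, 0.361, 0.001], [0.361, -0.933, 0.0], [0.001, 0.0, -1.0]]
force: [0.2, 0.2, 1.1]
finger_gap: 0.997
grasp_force: 0.0
```

Request:
send_rows(
  targets=[
    [[0,0,0,0],[0,0,0,0],[0,0,0,0],[0,0,0,0],[0,0,0,0]],
  ],
  gripper=1,
  newtons=80,
)

```text
time: 5.9
tool_pos: [0.4795, 0.2296, 0.0939]
orientation: [[0.933, 0.361, 0.001], [0.361, -0.933, -0.0], [0.001, 0.001, -1.0]]
force: [1.5, -4.2, 20.1]
finger_gap: 0.301
grasp_force: 21.5
```

Request:
send_rows(
  targets=[
    [[0,0,0,0],[0,0,0,0],[0,0,0,0],[0,0,0,0],[0,0,0,0]],
  ],
)

```text
time: 6.32
tool_pos: [0.4797, 0.2296, 0.0941]
orientation: [[0.933, 0.361, 0.001], [0.361, -0.933, -0.0], [0.001, 0.001, -1.0]]
force: [-0.8, -1.5, 6.0]
finger_gap: 0.295
grasp_force: 79.7
```

Request:
send_rows(
  targets=[
    [[0,0,-0.1,0],[0,0,-0.15,0],[0,0,-0.15,0],[0,0,-0.15,0],[0,0,-0.2,0]],
  ],
)

```text
time: 6.73
tool_pos: [0.4782, 0.2296, 0.1239]
orientation: [[0.932, 0.361, -0.002], [0.361, -0.932, -0.001], [-0.002, -0.0, -1.0]]
force: [-0.0, -0.1, -4.0]
finger_gap: 0.294
grasp_force: 80.6
```

Request:
send_rows(
  targets=[
    [[0,0,-0.3,0],[0,0,-0.5,0],[0,0,-0.5,0],[0,0,-0.5,0],[0,0,0,0]],
  ],
)

```text
time: 7.15
tool_pos: [0.4807, 0.2316, 0.2001]
orientation: [[0.932, 0.362, 0.007], [0.362, -0.932, 0.003], [0.008, -0.001, -1.0]]
force: [0.7, 0.3, -2.6]
finger_gap: 0.298
grasp_force: 80.8
```

```bash
python3 - <<'E'
from h import *
s=telemetry.get_state();print(s["time"],s["tool_pos"],s["force"],s["ft_torque"],s["finger_gap"])
f=grab("wrist");g=grab("side")
cv2.imwrite("pics/e.png",cv2.resize(np.hstack([f["img"],g["img"]])[:,:,::-1],(800,300)))
P=cloud(f,np.ones((384,512),bool)); T=(P-s["tool_pos"])@s["orientation"]
m=(abs(T[:,1])<.1)&(abs(T[:,0])<.06)&(T[:,2]>.012)&(T[:,2]<.026)
print(m.sum(),cv2.minAreaRect((T[m,:2]*1000).astype(np.float32)),np.percentile(T[m,2],[5,50,95]))
A=np.c_[T[m,:2],np.ones(m.sum())];print(np.linalg.lstsq(A,T[m,2],rcond=None)[0])
E
```

```text
7.15 [0.4807 0.2316 0.2001] [ 0.6963  0.2821 -2.5598] [ 0.0934 -0.0632  0.0162] 0.2978321741424164
24156 ((6.0750732421875, -0.9941635131835938), (59.16373062133789, 150.825927734375), 0.07450295239686966) [0.0162 0.0173 0.0205]
[ 0.0116 -0.0002  0.0174]
```

View pics/e.png

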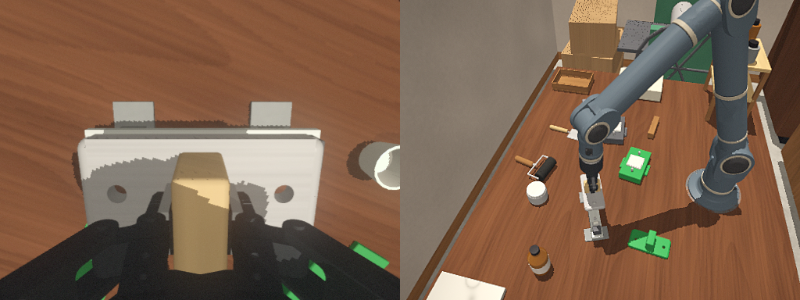

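The die is freed and held level: front edge and both bores visible at full-frame pixels (150,247) and (363,247), rail empty behind. I'll transport it to above the lower die.

Request:
send_rows(
  targets=[
    [[-0.18,0.45,0,0],[-0.3,0.8,0,0],[-0.32,0.85,0,0],[-0.32,0.85,0,0],[-0.32,0.85,0,0.6]],
  ],
)

```text
time: 7.67
tool_pos: [0.4787, 0.0655, 0.1939]
orientation: [[0.95, 0.312, -0.003], [0.312, -0.95, -0.0], [-0.003, -0.001, -1.0]]
force: [0.3, 0.4, -3.3]
finger_gap: 0.294
grasp_force: 80.5
```

Request:
send_rows(
  targets=[
    [[-0.28,0.86,0,0.6],[-0.22,0.88,0,0.6],[-0.18,0.88,0,0.6],[-0.13,0.9,0,0.6],[-0.1,0.9,0,0]],
  ],
)

```text
time: 8.08
tool_pos: [0.4805, -0.1152, 0.194]
orientation: [[0.994, 0.106, -0.003], [0.106, -0.994, 0.001], [-0.003, -0.001, -1.0]]
force: [1.1, 0.3, -3.0]
finger_gap: 0.294
grasp_force: 80.5
```

Request:
send_rows(
  targets=[
    [[-0.1,0.9,0,0],[-0.1,0.85,0,0],[-0.06,0.6,0,0],[-0.04,0.35,0,0],[0,0,0,0]],
  ],
)

```text
time: 8.5
tool_pos: [0.4798, -0.2265, 0.1936]
orientation: [[0.995, 0.101, -0.004], [0.101, -0.995, -0.001], [-0.004, 0.0, -1.0]]
force: [-0.3, -0.5, -3.6]
finger_gap: 0.295
grasp_force: 80.5
```

Request:
send_rows(
  targets=[
    [[0,0,0,0],[0,0,0,0],[0,0,0,0]],
  ],
)

```text
time: 8.75
tool_pos: [0.4816, -0.2205, 0.1949]
orientation: [[0.994, 0.11, -0.001], [0.11, -0.994, 0.001], [-0.001, -0.001, -1.0]]
force: [-0.2, 0.1, -4.4]
finger_gap: 0.295
grasp_force: 80.5
```

```bash
cat > m.py <<'E'
from h import *
s=telemetry.get_state();R=s["orientation"];print(s["time"],s["tool_pos"],s["force"],s["finger_gap"]);print(R)
f=grab("wrist")
P=cloud(f,f["z_map"]>0); T=(P-s["tool_pos"])@R
v,u=np.nonzero(f["z_map"]>0)
m=(abs(T[:,1])<.09)&(abs(T[:,0])<.06)&(T[:,2]>.013)&(T[:,2]<.022)
A=np.c_[T[m,:2],np.ones(m.sum())];pl=np.linalg.lstsq(A,T[m,2],rcond=None)[0];print("plane",pl)
m2=m&(abs(T[:,2]-T[:,:2]@pl[:2]-pl[2])<.003)
print("rect",cv2.minAreaRect((T[m2,:2]*1000).astype(np.float32)))
cs=[]
for sy in (1,-1):
    b=(abs(T[:,1]-sy*.052)<.012)&(T[:,2]>pl[2]+.0025)
    # project hole pixels' rays onto plate plane
    o=(f["c2w"][:3,3]-s["tool_pos"])@R; a=[]
    d=T-o; k=(pl[2]-o[2])/d[:,2]; H=o+d*k[:,None]
    b=(np.hypot(H[:,0],H[:,1]-sy*.052)<.010)&(T[:,2]>pl[2]+.0015)
    h=H[b,:2]; c,r=cv2.minEnclosingCircle((h*1000).astype(np.float32)); print("bore",sy,b.sum(),h.mean(0)*1000,c,r); cs.append(h.mean(0))
c=np.mean(cs,0); print("centre in tool",c*1000,"world",(s["tool_pos"]+R@np.r_[c,pl[2]]),"yaw",np.degrees(np.arctan2(R[1,0],R[0,0])))
d=cs[1]-cs[0];print("bore line",np.linalg.norm(d),np.degrees(np.arctan2(d[0],d[1])))
for goal in [(.4822,-.2582)]:
  print("TCP=goal shift",R.T@(np.r_[goal,s["tool_pos"][2]]-s["tool_pos"])/.04)
E
python3 m.py
```

```text
8.75 [ 0.4816 -0.2205  0.1949] [-0.22    0.0976 -4.4475] 0.29489133728714945
[[ 0.9939  0.1101 -0.0011]
 [ 0.1101 -0.9939  0.0012]
 [-0.001  -0.0013 -1.    ]]
plane [ 0.0027 -0.0002  0.0173]
rect ((5.777828216552734, -1.2805938720703125), (59.19266128540039, 148.41403198242188), 0.14695139229297638)
bore 1 423 [ 0.223  50.7364] (-1.1914511919021606, 53.56481170654297) 8.927297592163086
bore -1 417 [  0.3763 -52.8573] (0.9613487720489502, -52.543663024902344) 7.597129821777344
centre in tool [ 0.2997 -1.0604] world [ 0.4818 -0.2194  0.1776] yaw 6.323731399449241
bore line 0.10359375274702787 179.91525301594896
TCP=goal shift [-0.0891  0.9377 -0.0011]
```

Request:
send_rows(
  targets=[
    [[-0.05,0.48,0,0.06],[-0.05,0.48,0,0],[0,0,0.5,0],[0,0,0.6,0],[0,0,0.6,0]],
  ],
)

```text
time: 9.22
tool_pos: [0.4824, -0.2606, 0.1274]
orientation: [[0.995, 0.103, 0.002], [0.103, -0.995, -0.001], [0.002, 0.001, -1.0]]
force: [-0.6, 0.7, -4.3]
finger_gap: 0.298
grasp_force: 80.5
```

Request:
send_rows(
  targets=[
    [[0,0,0.4,0],[0,0,0.2,0],[0,0,0,0],[0,0,0,0],[0,0,0,0]],
  ],
)

```text
time: 9.63
tool_pos: [0.4829, -0.2611, 0.1048]
orientation: [[0.995, 0.103, 0.002], [0.103, -0.995, -0.001], [0.002, 0.001, -1.0]]
force: [-0.4, -0.5, -3.0]
finger_gap: 0.291
grasp_force: 80.4
```

```bash
python3 m.py; python3 - <<'E'
from h import *
f=grab("wrist");g=grab("side");h=grab("scene")
a=cv2.resize(g["img"][120:240,210:370],(640,480));
cv2.imwrite("pics/f.png",np.vstack([np.hstack([cv2.resize(f["img"],(400,300)),cv2.resize(g["img"][120:216,210:338],(400,300))]),np.hstack([cv2.resize(h["img"][120:216,140:268],(400,300)),np.zeros((300,400,3),np.uint8)])])[:,:,::-1])
E
```

```text
9.6333 [ 0.4829 -0.2611  0.1048] [-0.4435 -0.4526 -3.0444] 0.290660909429265
[[ 0.9947  0.1029  0.0024]
 [ 0.1029 -0.9947 -0.0011]
 [ 0.0023  0.0013 -1.    ]]
plane [ 0.0024 -0.0003  0.0173]
rect ((5.969505310058594, -1.2841720581054688), (148.45379638671875, 58.94122314453125), 89.8823013305664)
bore 1 418 [ 0.2289 50.6746] (-1.016014575958252, 51.08564758300781) 6.9514007568359375
bore -1 411 [  0.3452 -52.8633] (-0.30355212092399597, -54.0859375) 7.0923237800598145
centre in tool [ 0.2871 -1.0943] world [ 0.4832 -0.26    0.0875] yaw 5.90848653852668
bore line 0.10353800978378885 179.93562553139867
TCP=goal shift [-0.011  -0.0735 -0.0001]
```

View pics/f.png

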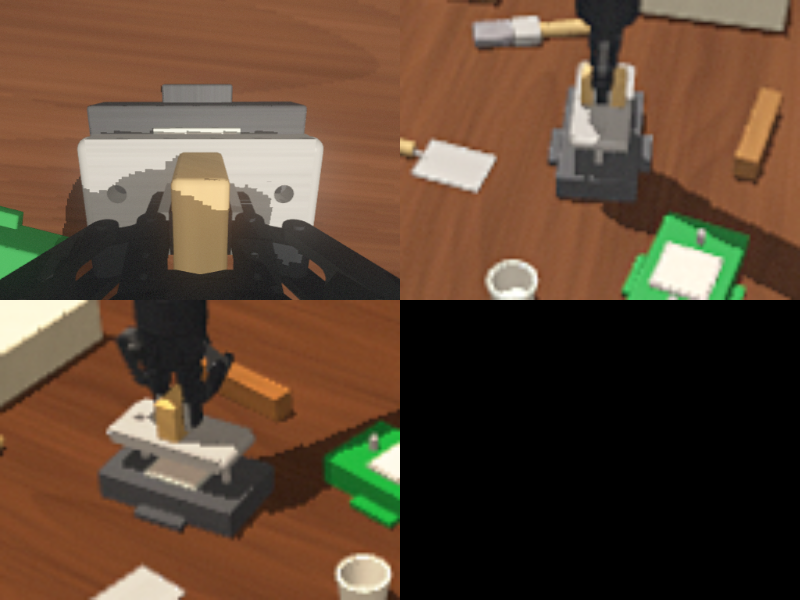

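Request:
send_rows(
  targets=[
    [[-0.02,-0.045,0.1,0],[0,0,0.1,0],[0,0,0,0],[0,0,0,0]],
  ],
)

```text
time: 10.17
tool_pos: [0.4804, -0.2592, 0.0951]
orientation: [[0.995, 0.102, -0.001], [0.102, -0.995, 0.0], [-0.001, -0.0, -1.0]]
force: [-0.8, 0.3, -2.9]
finger_gap: 0.296
grasp_force: 80.5
```

```bash
python3 m.py; python3 - <<'E'
from h import *
s=telemetry.get_state();R=s["orientation"];f=grab("wrist")
P=cloud(f,f["z_map"]>0);T=(P-s["tool_pos"])@R
for n,z0,z1,x0,x1 in [("block",.030,.042,.035,.06),("plate",.074,.082,.0,.034)]:
    m=(P[:,2]>z0)&(P[:,2]<z1)&(abs(T[:,1])<.12)&(T[:,0]>x0)&(T[:,0]<x1); t=T[m]; 
    e=[]
    for a in np.arange(x0,x1,.002):
        q=t[(t[:,0]>=a)&(t[:,0]<a+.002),1]
        if len(q)>60: e.append((a,q.min(),q.max(),(q.min()+q.max())/2))
    print(n,m.sum(),t[:,0].max(),"\n",np.array(e)*1000)
E
```

```text
10.1667 [ 0.4804 -0.2592  0.0951] [-0.8457  0.2725 -2.9146] 0.2960551324527763
[[ 0.9947  0.1023 -0.0009]
 [ 0.1023 -0.9947  0.0004]
 [-0.0008 -0.0005 -1.    ]]
plane [ 0.0033 -0.0002  0.0173]
rect ((5.7892608642578125, -1.264678955078125), (58.98412322998047, 148.4545135498047), 0.12603770196437836)
bore 1 419 [ 0.1858 50.642 ] (-0.006532594561576843, 50.896610260009766) 6.076959133148193
bore -1 420 [  0.3299 -52.8889] (-1.4817659854888916, -53.067726135253906) 7.41389274597168
centre in tool [ 0.2579 -1.1234] world [ 0.4806 -0.258   0.0778] yaw 5.8745019325043115
bore line 0.10353104971508273 179.92026562715265
TCP=goal shift [ 0.0465 -0.0197 -0.    ]
block 8912 0.05198773830599891 
 [[ 35.     -85.9123  82.3221  -1.7951]
 [ 37.     -85.2756  81.8851  -1.6952]
 [ 39.     -85.1175  82.5107  -1.3034]
 [ 41.     -85.407   82.0764  -1.6653]
 [ 43.     -85.6296  82.5466  -1.5415]
 [ 45.     -85.6506  82.1424  -1.7541]
 [ 47.     -85.6551  82.4439  -1.6056]
 [ 49.     -85.128   81.9118  -1.6081]
 [ 51.     -84.3027  81.1076  -1.5976]]
plate 16583 0.03399910796461337 
 [[  0.     -75.7509  73.1975  -1.2767]
 [  2.     -75.1341  72.9933  -1.0704]
 [  4.     -75.5222  73.2908  -1.1157]
 [  6.     -75.8164  72.8459  -1.4853]
 [  8.     -75.6397  73.1605  -1.2396]
 [ 10.     -75.8473  72.699   -1.5742]
 [ 12.     -75.4337  72.7944  -1.3196]
 [ 14.     -75.9083  72.8542  -1.5271]
 [ 16.     -75.7393  73.1576  -1.2908]
 [ 18.     -76.005   73.3957  -1.3047]
 [ 20.     -75.5319  73.2463  -1.1428]
 [ 22.     -75.9076  73.2396  -1.334 ]
 [ 24.     -75.6256  73.1699  -1.2278]
 [ 26.     -75.621   72.7913  -1.4148]
 [ 28.     -75.8018  72.6115  -1.5951]
 [ 30.     -75.1207  72.3935  -1.3636]
 [ 32.     -73.3284  70.2461  -1.5411]]
```

Request:
send_rows(
  targets=[
    [[0.04,-0.005,0.05,0],[0,0,0.05,0],[0,0,0.05,0],[0,0,0,0],[0,0,0,0]],
  ],
)

```text
time: 10.68
tool_pos: [0.4822, -0.2589, 0.0893]
orientation: [[0.995, 0.102, -0.0], [0.102, -0.995, 0.0], [-0.0, -0.0, -1.0]]
force: [0.3, 0.2, -3.0]
finger_gap: 0.291
grasp_force: 80.5
```

Request:
send_rows(
  targets=[
    [[0,0,0.05,0],[0,0,0.05,0],[0,0,0.05,0],[0,0,0,0],[0,0,0,0]],
  ],
)

```text
time: 11.1
tool_pos: [0.4823, -0.2589, 0.0833]
orientation: [[0.995, 0.102, -0.0], [0.102, -0.995, 0.0], [-0.0, -0.0, -1.0]]
force: [-0.6, -0.0, -3.2]
finger_gap: 0.298
grasp_force: 80.5
```

Request:
send_rows(
  targets=[
    [[0,0,0.07,0],[0,0,0.07,0],[0,0,0.05,0],[0,0,0,0],[0,0,0,0]],
  ],
)

```text
time: 11.52
tool_pos: [0.4824, -0.259, 0.0761]
orientation: [[0.995, 0.102, -0.0], [0.102, -0.995, -0.0], [-0.0, 0.0, -1.0]]
force: [-0.9, 0.4, 0.1]
finger_gap: 0.295
grasp_force: 80.9
```

Request:
send_rows(
  targets=[
    [[0,0,0.05,0],[0,0,0.05,0],[0,0,0.03,0],[0,0,0,0],[0,0,0,0]],
  ],
)

```text
time: 11.93
tool_pos: [0.4825, -0.259, 0.0716]
orientation: [[0.995, 0.102, 0.0], [0.102, -0.995, -0.0], [-0.0, 0.0, -1.0]]
force: [-4.0, 1.6, 7.7]
finger_gap: 0.292
grasp_force: 82.0
```

Request:
send_rows(
  targets=[
    [[0,0,0.04,0],[0,0,0.02,0],[0,0,0,0],[0,0,0,0],[0,0,0,0]],
  ],
)

```text
time: 12.35
tool_pos: [0.4825, -0.259, 0.0701]
orientation: [[0.995, 0.102, 0.0], [0.102, -0.995, -0.001], [0.0, 0.001, -1.0]]
force: [-6.5, 3.4, 13.8]
finger_gap: 0.294
grasp_force: 82.8
```

Request:
send_rows(
  targets=[
    [[-0.015,-0.008,0.02,0],[0,0,0.02,0],[0,0,0.02,0],[0,0,0,0],[0,0,0,0]],
  ],
)

```text
time: 12.77
tool_pos: [0.4825, -0.259, 0.07]
orientation: [[0.995, 0.102, 0.001], [0.102, -0.995, -0.002], [0.001, 0.002, -1.0]]
force: [-9.8, 3.9, 31.0]
finger_gap: 0.291
grasp_force: 84.9
```

Request:
send_rows(
  targets=[
    [[-0.02,0,-0.015,0],[0,0,0,0],[0,0,0,0],[0,0,0,0],[0,0,0,0]],
  ],
)

```text
time: 13.18
tool_pos: [0.4824, -0.259, 0.07]
orientation: [[0.995, 0.102, 0.003], [0.102, -0.995, -0.002], [0.002, 0.002, -1.0]]
force: [-6.6, 1.8, 24.4]
finger_gap: 0.296
grasp_force: 84.1
```

```bash
python3 - <<'E'
from h import *
s=telemetry.get_state();print(s["time"],s["tool_pos"],s["force"],s["ft_torque"])
f=grab("wrist");g=grab("side");h=grab("scene")
P=cloud(f,f["z_map"]>0);T=(P-s["tool_pos"])@s["orientation"]
a=P[(abs(T[:,1])<.07)&(T[:,0]>.0)&(T[:,0]<.033)&(P[:,2]>.04)&(P[:,2]<.062)]
b=P[(abs(T[:,1])<.08)&(T[:,0]>.039)&(T[:,0]<.049)&(P[:,2]<.045)]
print("plate top",np.median(a[:,2]),"block top",np.median(b[:,2]))
A=np.c_[a[:,:2],np.ones(len(a))];print(np.linalg.lstsq(A,a[:,2],rcond=None)[0])
cv2.imwrite("pics/g.png",np.vstack([np.hstack([cv2.resize(f["img"],(400,300)),cv2.resize(g["img"][120:216,210:338],(400,300))]),np.hstack([cv2.resize(h["img"][120:216,140:268],(400,300)),cv2.resize(h["img"],(400,300))])])[:,:,::-1])
E
```

```text
13.1833 [ 0.4824 -0.259   0.07  ] [-6.5992  1.7933 24.3531] [ 0.9714  1.4085 -0.0005]
plate top 0.052894670893549045 block top 0.036797803071164564
[0.0104 0.0009 0.048 ]
```

View pics/g.png

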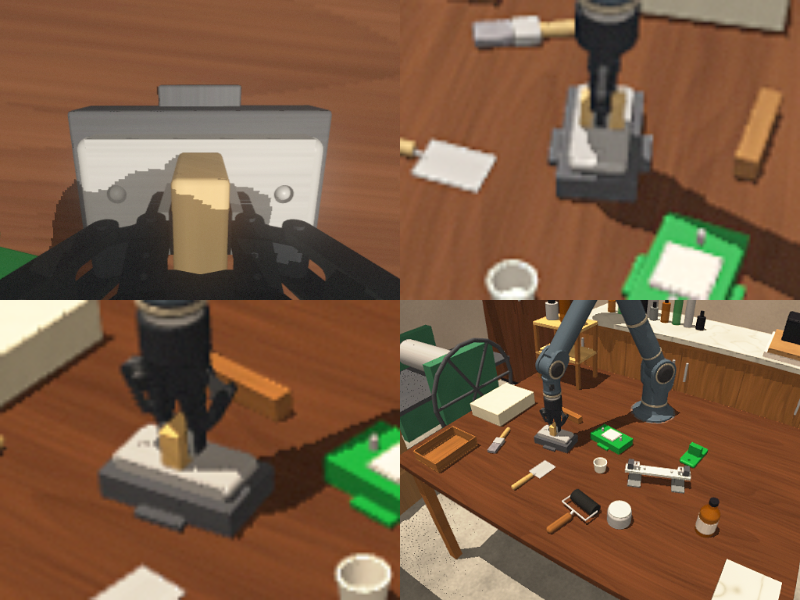

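The two halves look closed: plate top is 16.1 mm above block top and the dowel noses show in both bores at (117,193) and (284,193). I'll check the fitted slope robustly before handing in.

```bash
python3 - <<'E'
from h import *
s=telemetry.get_state();print(s["time"],s["tool_pos"],s["force"])
f=grab("wrist")
P=cloud(f,f["z_map"]>0);T=(P-s["tool_pos"])@s["orientation"]
ok=(abs(T[:,1])>.02)&(abs(T[:,1])<.07)&(P[:,2]>.049)&(P[:,2]<.057)
for x in np.arange(-.02,.034,.006):
    m=ok&(T[:,0]>=x)&(T[:,0]<x+.006); 
    if m.sum()>50: print("plate x",round(x,3),m.sum(),np.median(P[m,2]))
for x in np.arange(.036,.05,.004):
    m=(abs(T[:,1])<.08)&(T[:,0]>=x)&(T[:,0]<x+.004)&(P[:,2]>.03)&(P[:,2]<.045); print("block",round(x,3),np.median(P[m,2]) if m.sum() else 0)
for y in np.arange(-.07,.07,.02):
    m=(T[:,1]>=y)&(T[:,1]<y+.02)&(T[:,0]>.02)&(T[:,0]<.032)&(P[:,2]>.049)&(P[:,2]<.057); print("plate y",round(y,3),np.median(P[m,2]) if m.sum() else 0)
E
```

```text
13.3333 [ 0.4825 -0.259   0.07  ] [-6.2621  3.1466 24.3927]
plate x -0.02 1069 0.05290624380268866
plate x -0.014 1570 0.052935207810672305
plate x -0.008 1690 0.05287003008744445
plate x -0.002 2009 0.052938573715635845
plate x 0.004 2330 0.052924224988168664
plate x 0.01 2463 0.052924360639830414
plate x 0.016 2537 0.05292442046597076
plate x 0.022 2634 0.05291235041348501
plate x 0.028 2676 0.0528764442477829
block 0.036 0.03691204764425246
block 0.04 0.0368988769639505
block 0.044 0.036837511960981145
block 0.048 0.03541042556249954
plate y -0.07 0.05284656199586141
plate y -0.05 0.05288728206409443
plate y -0.03 0.05286979289673127
plate y -0.01 0.05298972099762564
plate y 0.01 0.052915275845278775
plate y 0.03 0.052937662179699224
plate y 0.05 0.05293126627965819
plate y 0.07 0.05105174027770838
```

The plate is flat and exactly 16 mm above the block, so the die is fully closed, held at about 24 N. Handing in.

```bash
python3 -c "
from bench import job; print(job.close_job())"
```

```text
the job is handed in; nothing more can be done
None
```

The upper die is on the dowels and fully closed (its top a level 16 mm above the lower die's block); I handed the job in at about 13 s with the arm still gripping it and pressing it shut at about 24 N.

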